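# Prime the saw's hand lubricator until its indicator pin is out

### The arm

A 7-joint arm with a two-finger parallel gripper is mounted at the origin on the work surface. World frame = base frame: x ahead of the robot, y to its left, z up, the work surface at z = 0. Lengths are in m, angles in rad, forces in N, time in s.
With the tool pointing down it reaches from about 0.35 to 0.9 m from the base axis. Payload 8.1 kg.
Tool frame: the origin (TCP) lies midway between the tips of the shut fingers; the grasp point (between the pads) lies arm.tcp_to_grasp behind it (arm.tcp_to_grasp is the distance from the TCP to the grasp point, in m); z points along the fingers, y is the line along which they close (so a half turn about z gives the same grasp; the last joint's range is limited). The gripper opens to 92 mm and grips with 3 to 60 N. Pads are 19 mm wide; open, the fingers measure 130 mm over their backs; the gripper's body (75 mm by 190 mm) begins 47 mm behind the grasp point.
Start: joints at [-1.436, 0.434, 0.025, 1.573, -0.012, 1.134, -0.075], TCP at [0.147, 0.607, 0.227] pointing down, gripper open.
Joint ranges: [-2.62, 2.62], [-0.44, 2.09], [-1.27, 1.32], [0.08, 2.57], [-1.32, 4.46], [0.12, 2], [-2.74, 2.74]. Speed limits (rad/s): [2.22, 2.22, 3.01, 3.01, 3.14, 3.14, 3.14].

### API

Orientations are given as a rotation vector (axis times angle).
In Python, from cell import observe, get_image, arm gives the robot as it stands. The module is installed in compiled form; this text tells all that it offers.
- The arm moves only by the tool drive_tool, never from a script. Its argument "steps" is a list of rows, each a list of 5 numbers: the closure, from 0 (fully open) to 1 (shut), then the shift along the world's x, y, z in mm, then the turn about the world's z in rad. In form: [[hand, x, y, z, roll], ...]. A call has 1 to 20 rows; each row shifts and turns the commanded pose from where the row before left it; what a row does not reach is not made up. A row lasts 1/12 s, in which the tool goes at most 41.7 mm and 7.16 degrees, less where a joint would pass 70% of its speed; a pose out of reach is approached as far as the arm can. A call with a gripper value outside its range is refused whole. The fingers move at their own pace and stop on an object; "grip_force" is the grip in N (left out, the last holds). Time passes only in rows, so rows that do not move let the fingers close. It gives the time, the measured TCP pose, the force, the opening and the grip force at its end, in the units of the state.
- observe(): the state, without advancing time (a new reading comes with each control period).
- get_image(name): name is "side" or "top" or "wrist"; returns a dict with "image" (480x640x3 uint8, red, green, blue), "vfov" (degrees; the focal length in pixels is half the picture's height over the tangent of half this angle, whatever the lens; pixels are square), "cx", "cy" (the principal point, pixels), "xyz" and "attitude" of the camera in the world. Camera axes: x right, y down, z forward; pixel columns grow to the right and rows downward; lengths in m; the calibration is good to about 2 mm. The wrist camera is an equidistant fisheye: a pixel r from the principal point sees the ray r / f radians off the axis. A picture is of the moment at which its call begins. There is no depth.
- arm.sign_off(): hands the job in; it is judged then, once.
The state is a dict: "clock": time; "joints": joint angles; "dq": joint speeds; "joint_efforts": joint torques, N m; "position": TCP position; "ee_rot": TCP orientation; "force": force on the tool from outside, world axes, zero at the start; "ft_torque": the same for the moment, N m; "width": opening from 0.0 (shut) to 1.0 (fully open); "gripper_force": force on a finger pad.
Only numpy, scipy, OpenCV 4.12 (cv2) and the standard library are available. Lean on these libraries where they do the work, as an engineer would, in place of code of your own. Each camera call takes 0.05 s, during which the arm holds its last target. There are 200 camera calls.

### The job

The refilled hand lubricator for the sliding saw must be primed: with the fingertips press the black push knob on top of the pump down and let its spring bring it back up, again and again, until the indicator pin on the distributor block stands fully out with its dark groove clear of the brass gland nut. Stop there and move clear, because a few strokes too many draw the pin in again. Do not touch the pin itself, do not lift, shove or tip the lubricator, and leave everything else on the bench where it is.

Things in the scene. Friction and masses are not known exactly. Their poses are not given: they have to be found in the camera images.
- knob_top (a point): Centre of the top of the push knob: black plastic mushroom knob, 42 mm across, 16 mm high, nearly flat on top, on an upright 9 mm rod. At rest its top is 190 mm above the bench; this point goes down with it. Below it the pump head's top is at 144 mm, the reservoir lid at 120 mm. No other part of the lubricator is higher than the head.
- plunger (a joint): How far the push knob is pressed, m: 0 = up at rest, 0.028 = down on its stop. Return spring: 6 N to start, 13 N at the bottom, plus some 5 N of drag at 0.1 m/s. Let go, it returns by itself in under 0.3 s. Oil is delivered on the way down only: most by a full press (27 mm or more), three quarters of that by 22 to 25 mm, less by shorter ones.
- pin (a joint): How far the indicator pin has come out, m: 0 = in, 0.024 = farthest out. Starts at 0 to 0.0045. Each full press brings it out by 1 to 4.5 mm; it stays (within 1 mm) when the knob rises. Beyond 0.020 its groove is clear of the nut: fully out, after 4 to 7 full presses. It stays beyond 0.020 for three more full presses; pumped further it goes in again (out and in takes 18 full presses).
- pin_tip (a point): Centre of the outer tip of the indicator pin: bright steel, 10 mm thick, level, 45 mm above the bench, coming out of the brass gland nut on the block's face turned away from the robot. 3 mm stand out of the nut when it is in, 27 mm at the farthest. A black groove round it, 20 to 23 mm behind the tip, shows whole only when the pin is fully out. This point moves with the pin.
- gland (a point): Centre of the outer face of the brass gland nut (18 mm across, 45 mm above the bench) from which the pin comes out; fixed to the lubricator. The pin moves out along the lubricator's +x axis, away from the robot.
- pump: The lubricator: loose, about 3 kg. Dark base plate 160 (x) by 260 (y) mm, 14 mm high; origin at the centre of its underside, z up. White reservoir 110 by 96 mm centred at x 0, y +55 mm with pump head and knob above it; aluminium distributor block 50 by 74 mm centred at x 0, y -65 mm, 79 mm high with its plugged outlets; the pin leaves it at x +35, y -74.5 mm, to +x. Copper pipe between.
- plug: Brass hexagon plug, 23 mm across the corners, 22 mm high, standing loose on the base plate in front of the gap between reservoir and block; origin under its centre. Leave alone.
- wrench: Steel combination wrench, 159 mm long, 8 mm thick, lying on the bench on the robot's side of the lubricator; origin under its middle. Leave alone.
- oil: White oil bottle with black cap, 64 mm across, 170 mm high, standing; origin under its centre. Leave alone.
- measure: Grey tape measure, 72 by 36 mm, 66 mm high, standing; origin under its centre. Leave alone.
- offcut: Wooden offcut 170 by 58 mm, 28 mm thick, lying; origin under its centre. Leave alone.
- discs: Stack of round sanding discs, 115 mm across, 20 mm high, lying flat; origin under its centre. Leave alone.
- driver: Screwdriver 200 mm long, lying; origin under its middle. Leave alone.

How it is judged:
On the way, in this order (a step that is already met when the one before it is completed fails the run):
1. pumping has brought the indicator pin half out (12 mm) (value of joint pin above 0.012 m), for 0.05 s.
2. the indicator pin stands fully out (beyond 20 mm) (value of joint pin above 0.02 m), for 0.2 s.
At the end, for the whole second after the job is handed in: The indicator pin is out by more than 20 mm of its 24 mm, the push knob is back up (within 3 mm), and the lubricator stands upright and at rest within 30 mm of where it stood (value of joint pin above 0.02 m and value of joint plunger below 0.003 m and linear speed of pump below 0.01 m/s and distance of pump from where it was at the start of the episode below 0.03 m and angle between pump's own z axis and vertical below 0.05 rad); the robot touches nothing.
It fails at once if the push knob is pressed with the arm or the gripper's body instead of the fingers (over 1 N) (contact force between the arm and plunger above 1 N).
It fails at once if the indicator pin is touched (over 0.5 N) (contact force between any of the fingers, the arm and pin above 0.5 N).
It fails at once if the lubricator is lifted by over 10 mm, shoved by over 30 mm or tipped by over 0.12 rad (height (world z) of pump above 0.01 m or distance of pump from where it was at the start of the episode above 0.03 m or angle between pump's own z axis and vertical above 0.12 rad).
It fails at once if one of the other things on the bench is lifted or moved by over 30 mm (distance of any of plug, wrench, oil, measure, offcut, discs, driver from where it was at the start of the episode above 0.03 m).
It also fails if it takes over 58 s, if anything falls off the work surface, if the arm or the gripper's body presses on something with over 40 N, if the wrist force passes 120 N, or if a joint passes its speed limit or range.

## Working session

There is one attempt and no reset: what is moved stays moved. The work goes in short steps, Python scripts to look and compute and a tool call to move; the robot and the scene stay as the last step left them, time stands still between calls to the robot, and variables do not carry over. Pictures are saved under pics/ and viewed, at most 10 in all, crops included, and the job is handed in when it is done.

Besides the shell and the picture viewer there is one more tool, called after "Emit:" as a command line: name --pt "numbers of a row" for each row, then --argument value for the rest. drive_tool: Moves the arm, as the interface text tells. Its arguments: {"type":"object","properties":{"steps":{"type":"array"},"grip_force":{"type":"number"}},"required":["steps"]}

```bash
mkdir -p pics
cat > h.py <<'E'
import numpy as np, cv2
from scipy.spatial.transform import Rotation as R
from cell import observe, get_image, arm
def rot(a):
    a=np.array(a,float)
    return a if a.shape==(3,3) else R.from_rotvec(a).as_matrix() if a.size==3 else R.from_quat(a).as_matrix()
def foc(d): return 240/np.tan(np.radians(d["vfov"])/2)
def ray(d,u,v):
    f=foc(d); r=np.array([(u-d["cx"])/f,(v-d["cy"])/f,1.]); return np.array(d["xyz"]),rot(d["attitude"])@(r/np.linalg.norm(r))
def plane(d,u,v,z):
    o,r=ray(d,u,v); return o+r*(z-o[2])/r[2]
def proj(d,p):
    c=rot(d["attitude"]).T@(np.array(p)-d["xyz"]); f=foc(d); return c[0]/c[2]*f+d["cx"],c[1]/c[2]*f+d["cy"]
E
python3 - <<'E'
from h import *
import pickle
for n in("side","top"):
    d=get_image(n); cv2.imwrite(f"pics/{n}0.png",d["image"][:,:,::-1]); pickle.dump(d,open(f"{n}0.pkl","wb"))
    print(n,d["vfov"],d["cx"],d["cy"],d["xyz"],d["attitude"])
print(observe(),arm.tcp_to_grasp)
E
```

```text
side 53.889578323939716 323.2645900832539 241.05555730034771 [0.35669072 0.73795681 0.92233864] [-0.25997722  2.84940642 -1.12904612]
top 52.668235662459445 323.87174674130836 240.85875496250154 [0.34411868 0.01794135 1.16230289] [-2.12675175  2.14240324 -0.16168278]
{'clock': 0.1, 'joints': array([-1.43561355,  0.43514975,  0.02498346,  1.57399864, -0.011591  ,
        1.13397403, -0.07511276]), 'dq': array([ 0.00133723, -0.00082942, -0.00139101, -0.0024239 ,  0.000991  ,
        0.00121692, -0.00165382]), 'joint_efforts': array([ 2.68314456e-03, -6.69130969e+01,  9.87355784e-01, -3.15150476e+01,
       -6.06322568e-02,  3.72943527e-02,  1.02560743e-04]), 'position': array([0.14717187, 0.60696643, 0.22602865]), 'ee_rot': array([-3.72761922e-01, -3.11937284e+00,  2.17504589e-03]), 'force': array([ 1.40084574, -0.40216232, -0.16529395]), 'ft_torque': array([-0.00661904, -0.00839746, -0.01607607]), 'gripper_force': 0.0, 'width': 1.0025434085730922} 0.0188
```

View pics/top0.png

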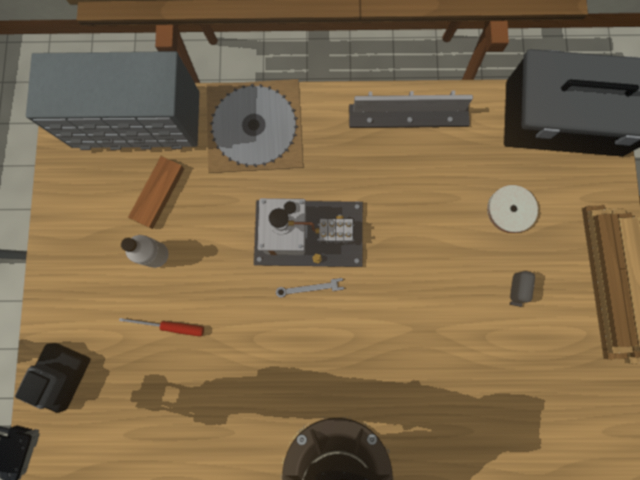

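View pics/side0.png

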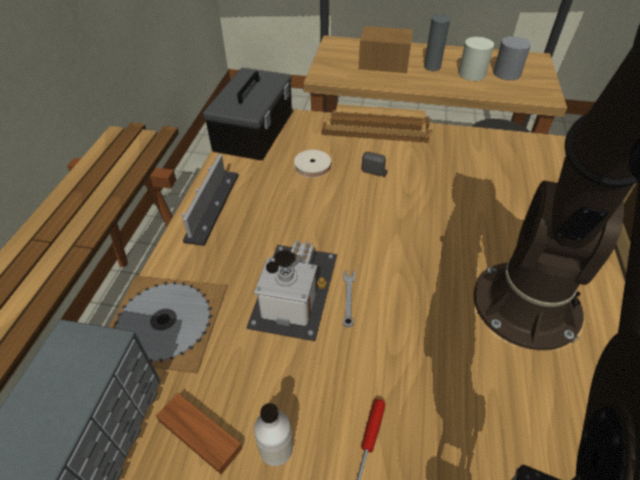

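Run:
```python
import cv2,numpy as np
a=cv2.imread("pics/top0.png")[190:275,245:375]; b=cv2.imread("pics/side0.png")[235:345,240:345]
a=cv2.resize(a,None,fx=6,fy=6,interpolation=cv2.INTER_CUBIC)[:, :780]; cv2.imwrite("pics/c1.png",a)
cv2.imwrite("pics/c2.png",cv2.resize(b,None,fx=5,fy=5,interpolation=cv2.INTER_CUBIC))
```

```text
(no output)
```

View pics/c1.png

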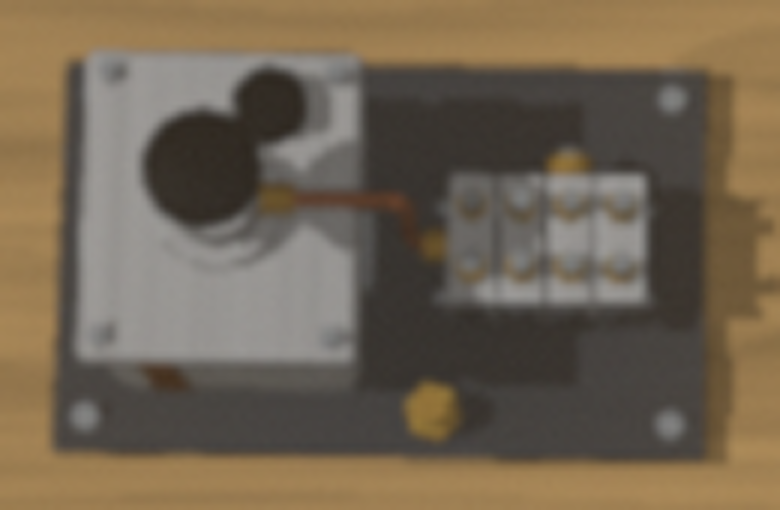

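View pics/c2.png

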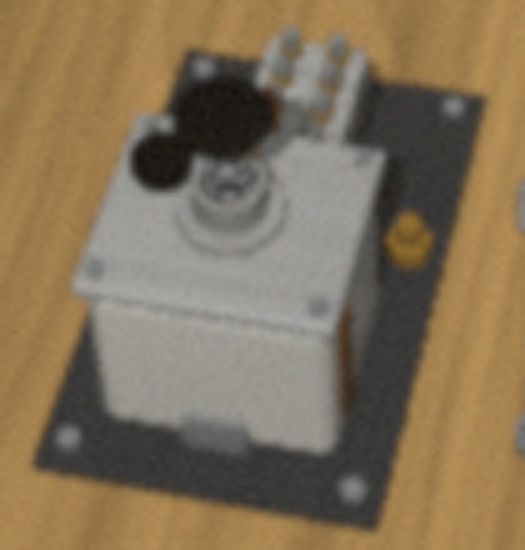

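Run:
```python
from h import *
import pickle
t=pickle.load(open("top0.pkl","rb")); s=pickle.load(open("side0.pkl","rb"))
def c(im,x0,y0,x1,y1,seed):
    g=im[y0:y1,x0:x1].max(2); m=(g<70).astype(np.uint8); 
    k=cv2.HoughCircles(cv2.resize(im[y0:y1,x0:x1],None,fx=6,fy=6,interpolation=2)[:,:,1],cv2.HOUGH_GRADIENT,1,60,param1=80,param2=15,minRadius=40,maxRadius=75)
    return None if k is None else k[0][:3]/6+np.array([x0,y0,0])
print(c(t["image"],245,190,375,275,0))
print("top",plane(t,278.3,217.6,.19)," side",plane(s,284.8,257,.19), plane(s,284.8,258.6,.19))
for n,u,v in(("bl",253.8,264.8),("br",362.5,266.3),("tr",362.5,201.8)): print(n,plane(t,u,v,.014))
print("gland",plane(t,339.7,216.5,.05))
o=observe();print(rot(o["ee_rot"]).round(3))
```

```text
[[278.08333206 217.91666603   9.5666666 ]
 [290.25       208.41666603   7.18333292]]
top [0.54948474 0.11849423 0.19      ]  side [0.54993514 0.1196082  0.19      ] [0.54890505 0.1238687  0.19      ]
bl [0.47234072 0.19417324 0.014     ]
br [ 0.46679064 -0.06459831  0.014     ]
tr [ 0.6240917  -0.06762911  0.014     ]
gland [ 0.58046425 -0.01091192  0.05      ]
[[-0.972  0.236 -0.   ]
 [ 0.236  0.972 -0.001]
 [-0.    -0.001 -1.   ]]
```

Emit:
drive_tool --pt "1 0 0 15 0" --pt "1 22 -27 15 0" --pt "1 22 -27 10 0" --pt "1 22 -27 0 0" --pt "1 22 -27 0 0" --pt "1 22 -27 0 0" --pt "1 22 -27 0 0" --pt "1 22 -27 0 0" --pt "1 22 -27 0 0" --pt "1 22 -27 0 0" --pt "1 22 -27 0 0" --pt "1 22 -27 0 0" --pt "1 22 -27 0 0" --pt "1 22 -27 0 0" --pt "1 22 -27 0 0" --pt "1 22 -27 0 0" --pt "1 22 -27 0 0" --pt "1 22 -27 0 0" --pt "1 22 -27 0 0" --pt "1 6 -2 0 0" --grip_force 20

```text
clock: 1.77
position: [0.552, 0.1124, 0.2667]
ee_rot: [0.385, 3.116, -0.005]
force: [-2.2, 0.0, 0.2]
width: 0.005
gripper_force: 0.0
```

Run:
```python
from h import *
d=get_image("wrist"); cv2.imwrite("pics/w1.png",d["image"][:,:,::-1]); print({k:d[k] for k in d if k!="image"})
o=observe();print(o["position"],rot(o["ee_rot"]).round(3),o["joints"],o["clock"],o["width"],o["force"])
```

```text
{'vfov': 65.70646984690485, 'cx': 320.9594296307625, 'cy': 237.40713188268478, 'xyz': array([0.48551493, 0.12912549, 0.42542403]), 'attitude': array([2.3029046 , 1.79691534, 0.23777812])}
[0.55165113 0.1149436  0.26643257] [[-0.97   0.242  0.001]
 [ 0.242  0.97  -0.002]
 [-0.001 -0.002 -1.   ]] [-0.56029603  0.30562699  0.34241214  1.6895803  -0.10766278  1.16491848
  1.13640428] 1.8167 0.005438683025683046 [ 0.85027069  0.51225523 -0.53290951]
```

View pics/w1.png

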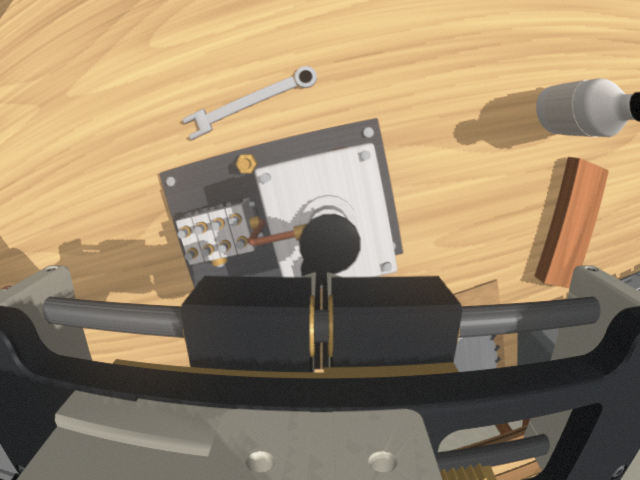

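Emit:
drive_tool --pt "1 0 0 0 0.12" --pt "1 0 0 0 0.12" --pt "1 0 0 0 0.12" --pt "1 0 0 0 0.12" --pt "1 0 0 0 0.12" --pt "1 0 0 -10 0.12" --pt "1 0 0 -10 0.12" --pt "1 0 0 -10 0.12" --pt "1 0 0 -10 0.12" --pt "1 0 0 -10 0.12" --pt "1 0 0 -10 0.1" --pt "1 0 0 0 0" --pt "1 0 0 0 0"

```text
clock: 2.9
position: [0.5484, 0.12, 0.2063]
ee_rot: [1.587, -2.71, -0.001]
force: [-0.1, -0.8, 1.1]
width: 0.003
gripper_force: 0.0
```

```bash
cat >> h.py <<'E'
def wproj(d,p):
    c=rot(d["attitude"]).T@(np.array(p)-d["xyz"]); f=foc(d) if False else 240/np.tan(np.radians(d["vfov"])/2); th=np.arctan2(np.hypot(c[0],c[1]),c[2]); r=f*th/np.hypot(c[0],c[1]); return np.array([c[0]*r+d["cx"],c[1]*r+d["cy"]])
def wray(d,u,v,z):
    f=foc(d); x,y=u-d["cx"],v-d["cy"]; r=np.hypot(x,y); th=r/f
    w=rot(d["attitude"])@np.array([x/r*np.sin(th),y/r*np.sin(th),np.cos(th)]); o=np.array(d["xyz"]); return o+w*(z-o[2])/w[2]
E
python3 - <<'E'
from h import *
import pickle
d=get_image("wrist"); pickle.dump(d,open("w2.pkl","wb")); o=observe()
print(o["position"],rot(o["ee_rot"]).round(3),o["joints"],o["clock"],o["force"],d["xyz"])
g=wproj(d,[.580,-.011,.045]); k=wproj(d,[.549,.119,.19]); print(g,k)
im=d["image"][:,:,::-1]; u,v=g.astype(int); c=im[max(0,v-40):v+40,max(0,u-40):u+40]; print(max(0,u-40),max(0,v-40))
a=cv2.resize(c,(400,400),interpolation=2); cv2.imwrite("pics/w2.png",np.hstack([a,cv2.resize(im,(400,400))]))
E
```

```text
[0.54894912 0.11995612 0.20694449] [[-0.49  -0.872 -0.   ]
 [-0.872  0.49   0.   ]
 [ 0.     0.    -1.   ]] [-0.37151114  0.34928289  0.08184498  1.76078969 -0.03292418  1.03318526
  2.35215923] 2.95 [-0.50660694  0.44588062 -0.32625122] [0.51609613 0.05806658 0.3652929 ]
[217.37654847 109.25249835] [322.64476206 279.24775847]
177 69
```

View pics/w2.png

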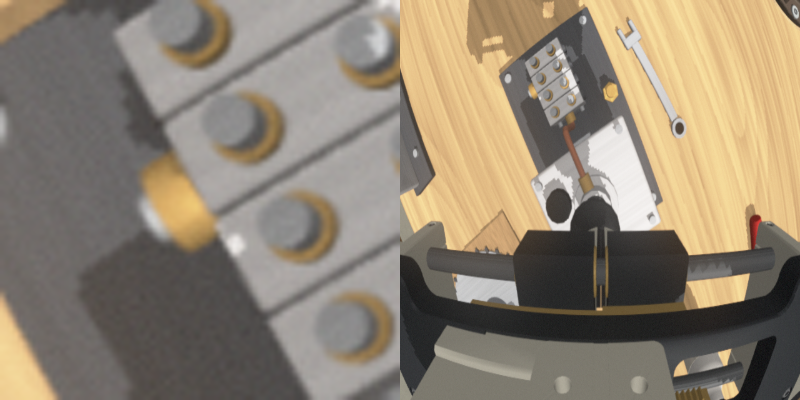

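Emit:
drive_tool --pt "1 0 0 -15 0" --pt "1 0 0 -10 0" --pt "1 0 0 -10 0" --pt "1 0 0 -8 0" --pt "1 0 0 -2 0" --pt "1 0 0 0 0" --pt "1 0 0 0 0"

```text
clock: 3.53
position: [0.5506, 0.1202, 0.1635]
ee_rot: [-1.586, 2.708, -0.001]
force: [-1.1, 0.1, 11.1]
width: 0.005
gripper_force: 5.7
```

Emit:
drive_tool --pt "1 0 0 -2 0" --pt "1 0 0 0 0" --pt "1 0 0 0 0"

```text
clock: 3.78
position: [0.5506, 0.1202, 0.162]
ee_rot: [-1.586, 2.707, -0.001]
force: [-3.5, 0.4, 15.1]
width: 0.009
gripper_force: 7.4
```

Emit:
drive_tool --pt "1 0 0 15 0" --pt "1 0 0 15 0" --pt "1 0 0 17 0" --pt "1 0 0 0 0" --pt "1 0 0 0 0"

```text
clock: 4.2
position: [0.5498, 0.1198, 0.2077]
ee_rot: [-1.588, 2.708, -0.001]
force: [-0.3, 0.1, -0.9]
width: 0.005
gripper_force: 0.0
```

```bash
cat >> h.py <<'E'
import pickle
def look(n):
    d=get_image("wrist"); pickle.dump(d,open(n+".pkl","wb")); crop(d,n); o=observe(); print(o["position"],o["clock"],o["force"])
def crop(d,n,save=True):
    # rectified strip on plane z=.045, 0.25 mm per pixel, axes: pump +x right, pump -y down
    yaw=-.021; ex=np.array([np.cos(yaw),np.sin(yaw),0]); ey=np.array([np.sin(yaw),-np.cos(yaw),0])*1.
    ey=np.array([-np.sin(yaw),np.cos(yaw),0]); g=np.array([.580,-.011,.045])
    M=np.array([[wproj(d,g+ex*(i*.00025-.02)-ey*(j*.00025-.025)) for i in range(240)] for j in range(200)],np.float32)
    r=cv2.remap(np.ascontiguousarray(d["image"][:,:,::-1]),M,None,cv2.INTER_CUBIC)
    if save: cv2.imwrite(f"pics/{n}.png",cv2.resize(r,None,fx=2.5,fy=2.5))
    return r
E
python3 - <<'E'
from h import *
a=crop(pickle.load(open("w2.pkl","rb")),"x",0)
look("w3"); b=cv2.imread("pics/w3.png"); b=cv2.resize(b,(240,200)); cv2.imwrite("pics/cmp3.png",cv2.resize(np.hstack([a,b]),(800,333)))
E
```

```text
[0.54914781 0.11965902 0.20673922] 4.25 [ 0.4361036  -0.10761035  0.15212598]
```

View pics/cmp3.png

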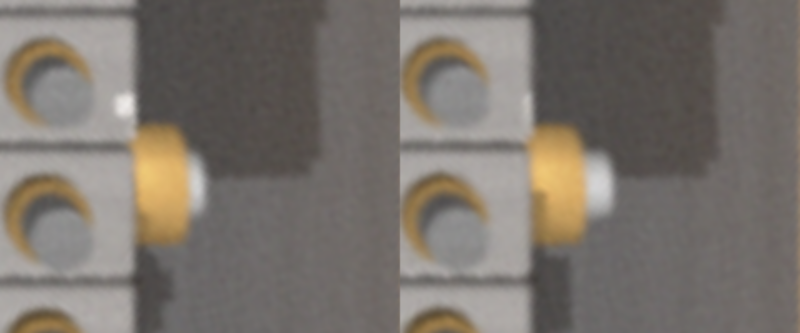

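Emit:
drive_tool --pt "1 0 0 -13 0" --pt "1 0 0 -12 0" --pt "1 0 0 -11 0" --pt "1 0 0 -12 0" --pt "1 0 0 0 0" --pt "1 0 0 0 0" --pt "1 0 0 17 0" --pt "1 0 0 18 0" --pt "1 0 0 0 0" --pt "1 0 0 0 0" --pt "1 0 0 -12 0" --pt "1 0 0 -11 0" --pt "1 0 0 -12 0" --pt "1 0 0 0 0" --pt "1 0 0 0 0" --pt "1 0 0 0 0"

```text
clock: 5.58
position: [0.55, 0.1197, 0.1617]
ee_rot: [-1.589, 2.707, -0.0]
force: [-10.8, -1.5, 40.2]
width: 0.004
gripper_force: 20.9
```

Emit:
drive_tool --pt "1 0 0 16 0" --pt "1 0 0 16 0" --pt "1 0 0 16 0" --pt "1 0 0 0 0" --pt "1 0 0 0 0"

```text
clock: 6.0
position: [0.549, 0.1194, 0.206]
ee_rot: [1.59, -2.709, -0.0]
force: [-0.1, 0.7, 0.3]
width: 0.006
gripper_force: 0.0
```

```bash
cat >> h.py <<'E'
def ext(r):
    # along the pin's axis row: nut = yellow; pin = bright behind it
    m=r.astype(int); row=m[104:118].mean(0); y=(row[:,2]-row[:,0])>50; f=np.where(y[75:125])[0].max()+75
    br=row.mean(1); e=f+1; t=e
    return f, br[f-2:f+125].round().astype(int)
E
python3 - <<'E'
from h import *
look("w4"); r=crop(pickle.load(open("w4.pkl","rb")),"x",0)
f,b=ext(r); print(f,b.tolist()); f,b=ext(crop(pickle.load(open("w3.pkl","rb")),"x",0)); print(f,b[:40].tolist())
E
```

```text
[0.54848839 0.11931377 0.20528589] 6.05 [-0.47609073  0.03798556  0.2937085 ]
111 [173, 178, 186, 193, 200, 206, 209, 211, 212, 212, 212, 211, 211, 211, 211, 210, 210, 209, 209, 209, 209, 209, 209, 209, 208, 208, 208, 208, 208, 207, 207, 206, 206, 206, 206, 206, 205, 205, 204, 203, 201, 196, 187, 174, 159, 143, 128, 118, 111, 106, 104, 102, 102, 101, 101, 101, 102, 102, 102, 102, 102, 102, 101, 100, 100, 100, 100, 101, 101, 102, 103, 103, 104, 105, 105, 106, 107, 107, 108, 108, 108, 108, 108, 107, 107, 107, 107, 107, 107, 107, 108, 108, 108, 108, 108, 108, 108, 109, 110, 110, 110, 109, 109, 108, 108, 107, 107, 106, 106, 105, 105, 105, 105, 105, 105, 104, 104, 104, 104, 105, 106, 107, 107, 107, 107, 108, 108]
111 [173, 178, 185, 192, 198, 202, 205, 207, 207, 207, 207, 206, 205, 204, 201, 195, 185, 170, 153, 136, 122, 111, 105, 102, 101, 100, 100, 100, 100, 100, 101, 100, 100, 99, 99, 99, 100, 100, 101, 101]
```

Emit:
drive_tool --pt "1 0 0 -13 0" --pt "1 0 0 -11 0" --pt "1 0 0 -11 0" --pt "1 0 0 -12 0" --pt "1 0 0 0 0" --pt "1 0 0 0 0" --pt "1 0 0 17 0" --pt "1 0 0 17 0" --pt "1 0 0 0 0" --pt "1 0 0 0 0" --pt "1 0 0 -11 0" --pt "1 0 0 -11 0" --pt "1 0 0 -12 0" --pt "1 0 0 0 0" --pt "1 0 0 0 0" --pt "1 0 0 0 0"

```text
clock: 7.38
position: [0.5496, 0.1195, 0.1617]
ee_rot: [-1.59, 2.708, -0.0]
force: [-11.2, -3.2, 39.2]
width: 0.007
gripper_force: 19.8
```

Emit:
drive_tool --pt "1 0 0 16 0" --pt "1 0 0 16 0" --pt "1 0 0 15 0" --pt "1 0 0 0 0" --pt "1 0 0 0 0"

```text
clock: 7.8
position: [0.5488, 0.1193, 0.2053]
ee_rot: [1.59, -2.708, -0.0]
force: [-0.8, -0.0, -1.5]
width: 0.01
gripper_force: 0.0
```

Run:
```python
from h import *
look("w5"); r=crop(pickle.load(open("w5.pkl","rb")),"x",0)
f,b=ext(r); print(f,b.tolist())
```

```text
[0.54838717 0.11924291 0.20479438] 7.85 [ 0.05519621  0.30418601 -0.42080973]
111 [172, 178, 187, 196, 203, 209, 213, 215, 216, 215, 215, 215, 215, 214, 214, 214, 214, 213, 213, 213, 214, 214, 214, 214, 214, 214, 213, 213, 214, 213, 213, 212, 211, 211, 211, 211, 211, 211, 211, 211, 211, 211, 211, 211, 210, 210, 210, 210, 209, 209, 209, 209, 209, 209, 208, 208, 208, 208, 207, 207, 207, 207, 208, 207, 207, 206, 206, 206, 206, 206, 206, 206, 206, 205, 204, 202, 197, 188, 175, 160, 144, 130, 119, 112, 109, 108, 108, 109, 109, 108, 108, 107, 106, 106, 107, 108, 109, 110, 110, 110, 110, 110, 110, 110, 109, 109, 108, 107, 107, 106, 106, 106, 106, 105, 104, 104, 104, 105, 106, 107, 107, 107, 107, 107, 107, 108, 108]
```

Emit:
drive_tool --pt "1 0 0 -13 0" --pt "1 0 0 -11 0" --pt "1 0 0 -11 0" --pt "1 0 0 -11 0" --pt "1 0 0 0 0" --pt "1 0 0 0 0" --pt "1 0 0 17 0" --pt "1 0 0 17 0" --pt "1 0 0 0 0" --pt "1 0 0 0 0" --pt "1 0 0 -11 0" --pt "1 0 0 -11 0" --pt "1 0 0 -12 0" --pt "1 0 0 0 0" --pt "1 0 0 0 0" --pt "1 0 0 0 0"

```text
clock: 9.18
position: [0.5496, 0.1195, 0.1618]
ee_rot: [-1.59, 2.708, -0.0]
force: [-7.4, -1.8, 30.3]
width: 0.005
gripper_force: 15.4
```

Emit:
drive_tool --pt "1 0 0 16 0" --pt "1 0 0 16 0" --pt "1 0 0 15 0" --pt "1 0 0 0 0" --pt "1 0 0 0 0"

```text
clock: 9.6
position: [0.5488, 0.1193, 0.2063]
ee_rot: [1.59, -2.708, -0.0]
force: [-0.9, 0.3, -1.2]
width: 0.002
gripper_force: 0.0
```

Run:
```python
from h import *
look("w6"); r=crop(pickle.load(open("w6.pkl","rb")),"x",0)
f,b=ext(r); print(f,b.tolist())
```

```text
[0.54839853 0.11924221 0.20577001] 9.65 [-0.62139675  0.14849322 -0.56616282]
111 [175, 181, 188, 196, 203, 209, 212, 212, 207, 196, 179, 157, 134, 111, 92, 78, 67, 62, 60, 63, 72, 87, 107, 130, 155, 176, 193, 204, 210, 213, 215, 215, 215, 215, 214, 214, 213, 213, 213, 213, 213, 213, 213, 213, 213, 212, 212, 211, 211, 211, 211, 211, 212, 212, 213, 212, 212, 212, 212, 212, 212, 211, 210, 210, 210, 210, 210, 211, 210, 210, 209, 208, 208, 207, 207, 208, 208, 208, 207, 207, 207, 207, 207, 208, 209, 209, 208, 207, 206, 205, 205, 205, 205, 205, 205, 206, 205, 205, 204, 202, 199, 194, 184, 171, 156, 141, 127, 117, 110, 106, 105, 105, 105, 104, 104, 104, 104, 105, 106, 107, 107, 107, 108, 108, 108, 109, 109]
```

View pics/w6.png

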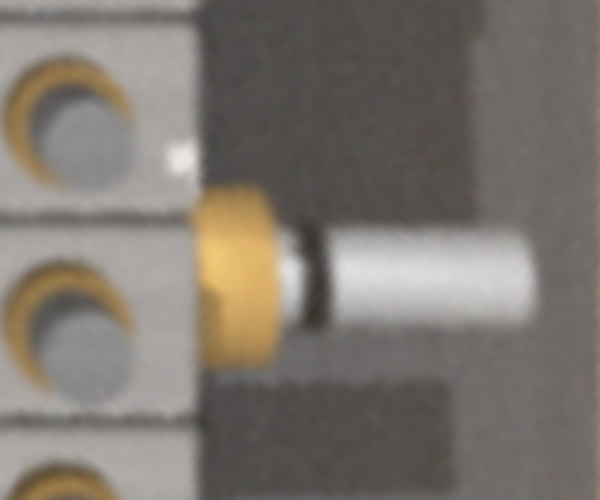

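The picture shows the pin well out, about 23 mm. Its black groove, at x≈315, is clear of the nut face at x≈280, with bright steel between them. Next I'll move clear.

Emit:
drive_tool --pt "1 0 0 20 0" --pt "1 0 0 25 0" --pt "1 0 0 25 0" --pt "1 0 0 20 0" --pt "1 0 0 0 0" --pt "1 0 0 0 0" --pt "1 0 0 0 0" --pt "1 0 0 0 0"

```text
clock: 10.32
position: [0.5484, 0.1192, 0.2957]
ee_rot: [1.59, -2.706, -0.001]
force: [0.8, -0.0, 0.4]
width: 0.005
gripper_force: 0.0
```

Run:
```python
from h import *
d=get_image("wrist"); f,b=ext(crop(d,"x",0)); print(f, np.where(b>155)[0].max(), b[5:30].min())
print(observe()["position"], arm.sign_off())
```

```text
110 104 69
the job is handed in; nothing more can be done
[0.54849088 0.11925884 0.29591343] None
```

The lubricator is primed and the job is handed in: after seven full presses the indicator pin stands about 23 mm out with its groove clear of the nut, and the arm is raised clear of the knob (no verdict came back at hand-in).

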